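# Work a stuck glass stopper out of a reagent bottle

### The job

The glass stopper with the flat upright tab is stuck in its amber reagent bottle, so that a straight pull would lift the whole bottle. With the plug still in the neck, twist the stopper by some 25 degrees anticlockwise (seen from above) and then by as much clockwise of where it began, easing it upwards as you twist until it comes free, and keep the bottle down in its rack. Then set the stopper down in the white dish without dropping it, standing or lying.

Things in the scene. Friction and masses are not known exactly. Their poses are not given: they have to be found in the camera images.
- stopper: Frosted glass stopper, 60 g, in the bottle's neck. Origin: centre of the plug's lower end, z up. Plug to 24 mm (its upper 10 mm, 24 mm wide, is the tight part), flange 35 mm wide to 30 mm, flat tab to 64 mm: 30 mm long (x), 12 thick (y). Held by about 13 N, 0.16 N m of friction, far less upwards while turning: rise 3 mm per 45 degrees. Loose once risen 10 mm, out of the neck at 24 mm.
- tab_edge (a point): Middle of the upright edge of the stopper's tab at its +x end: 15 mm from the stopper's axis and 47 mm above the stopper's origin.
- bottle: Amber square bottle, 72 x 72 mm, 110 mm to its rim, about 0.85 kg, loose in a 22 mm deep well (2 mm play) of a fixed wooden rack. Origin: centre of its underside, 10 mm above the bench; z up; x lies along the stopper's tab at the start. The other well, 120 mm off along the bottle's y or -y, holds an equal bottle with a round ball on top (153 mm tall): not the one.
- dish: Loose white ceramic dish on the bench, 120 mm across, 20 mm high, flat floor 5 mm thick, wall 4 mm. Origin: centre of its underside.
Not all that is in view belongs to the job. There is more than one size of the stopper; the job needs the middle-sized. Of the things that look like the dish, take the one that is nearest to the robot's base at the start.

How it is judged:
On the way, in this order (a step that is already met when the one before it is completed fails the run):
1. the stopper has been turned at least 12 degrees anticlockwise from its start, the plug still in the neck (y of tab_edge in the frame of bottle above 0.0031 m and z of stopper in the frame of bottle between 0.08 and 0.104 m), for 0.05 s.
2. then it has been turned at least 12 degrees clockwise of its start, the plug still in the neck (y of tab_edge in the frame of bottle below -0.0031 m and z of stopper in the frame of bottle between 0.08 and 0.108 m), for 0.05 s.
At the end, for the whole second after the job is handed in: The stopper is at rest in the dish (its lower end within 55 mm of the dish's centre and less than 35 mm above the bench), the dish is flat on the bench (within 10 mm and 6 degrees), and the bottle stands upright (within 6 degrees) down in its well (within 6 mm) (horizontal distance between stopper and dish below 0.055 m and height (world z) of stopper below 0.035 m and linear speed of stopper below 0.03 m/s and angle between each of dish, bottle's own z axis and vertical below 0.1 rad and height (world z) of dish below 0.01 m and height (world z) of bottle below 0.016 m); the robot touches nothing.
It fails at once if the bottle is lifted more than 12 mm in its well (height (world z) of bottle above 0.022 m).
It fails at once if the stopper is dropped: it falls faster than 0.8 m/s out of the fingers (linear speed of stopper above 0.8 m/s and contact force between the fingers and stopper below 0.1 N).
It also fails if it takes over 51 s, if anything falls off the work surface, if the arm or the gripper's body presses on something with over 40 N, if the wrist force passes 120 N, or if a joint passes its speed limit or range.

### The arm

A 6-joint arm with a two-finger parallel gripper is mounted at the origin on the work surface. World frame = base frame: x ahead of the robot, y to its left, z up, the work surface at z = 0. Lengths are in m, angles in rad, forces in N, time in s.
With the tool pointing down it reaches from about 0.375 to 0.9 m from the base axis. Payload 3.1 kg.
Tool frame: the origin (TCP) lies at the very end of the fingers, on their centre line; the grasp point (between the pads) lies 19 mm behind it (manip.tcp_to_grasp is the distance from the TCP to the grasp point, in m); z points along the fingers, y is the line along which they close (so a half turn about z gives the same grasp; the last joint's range is limited). The gripper opens to 85 mm and grips with 20 to 120 N. Pads are 22 mm wide; open, the fingers measure 114 mm over their backs; the gripper's body (76 mm by 85 mm) begins 54 mm behind the grasp point. The pads swing forward as they close: fully open they stand 13 mm farther back than shut.
Start: joints at [1.095, 0.527, 1.433, -0, 1.181, -0.178], TCP at [0.183, 0.598, 0.231] pointing down, gripper open.
Joint ranges: [-3.08, 3.08], [-0.75, 2.2], [0.22, 2.44], [-1.43, 4.57], [0, 2.65], [-2.85, 2.85]. Speed limits (rad/s): [2.79, 2.79, 3.14, 3.14, 3.14, 3.14].

### API

Orientations are given as a unit quaternion [x, y, z, w].
In Python, from station import manip gives the robot as it stands. The module is installed in compiled form; this text tells all that it offers.
- The arm moves only by the tool step_arm, never from a script. Its argument "commands" is one flat list of numbers, 6 for each row, row after row: the shift along the tool's x, y, z in m, then the turn, a rotation vector about the tool's x, y, z in degrees. A call has exactly 10 rows; each row is the pose to reach, as a shift and turn from the pose commanded when the call began, along the tool's axes at that moment; what a row does not reach only later rows make up. A row lasts 1/10 s, in which the tool goes at most 50 mm and 8.59 degrees, less where a joint would pass 70% of its speed; a pose out of reach is approached as far as the arm can. A call with a gripper value outside its range is refused whole. "jaw" is the opening in per cent of the stroke, from 0 (shut) to 100 (fully open), set as the call begins (left out, the last holds). The fingers move at their own pace and stop on an object; "grip_force" is the grip in N (left out, the last holds). Time passes only in rows, so rows that repeat a pose let the fingers close, or fill a call up. It gives the time, the measured TCP pose, the force, the opening and the grip force at its end, in the units of the state.
- manip.sense(): the state, without advancing time (a new reading comes with each control period).
- manip.snapshot(name): name is "side" or "top"; returns a dict with "pixels" (480x640x3 uint8, blue, green, red), "fx", "fy", "cx", "cy" (pixels), "R" (3x3) and "t" (3): a world point X has camera coordinates R X + t. Camera axes: x right, y down, z forward; pixel columns grow to the right and rows downward; lengths in m; the calibration is good to about 2 mm. A picture is of the moment at which its call begins. There is no depth.
- manip.sign_off(): hands the job in; it is judged then, once.
The state is a dict: "t": time; "q": joint angles; "qd": joint speeds; "tau": joint torques, N m; "tcp_pos": TCP position; "tool_rot": TCP orientation; "force": force on the tool from outside, world axes, zero at the start; "ft_torque": the same for the moment, N m; "finger_gap": opening from 0.0 (shut) to 1.0 (fully open); "gripper_force": force on a finger pad.
Only numpy, scipy, OpenCV 4.12 (cv2) and the standard library are available. Lean on these libraries where they do the work, as an engineer would, in place of code of your own. Each camera call takes 0.05 s, during which the arm holds its last target. There are 200 camera calls.

## Working session

There is one attempt and no reset: what is moved stays moved. The work goes in short steps, Python scripts to look and compute and a tool call to move; the robot and the scene stay as the last step left them, time stands still between calls to the robot, and variables do not carry over. Pictures are saved under pics/ and viewed, at most 10 in all, crops included, and the job is handed in when it is done.

Besides the shell and the picture viewer there is one more tool, called as name(argument=value, ...) on one line, values as JSON. step_arm: Moves the arm, as the interface text tells. Its arguments: {"type":"object","properties":{"commands":{"type":"array","items":{"type":"number"}},"jaw":{"type":"number"},"grip_force":{"type":"number"}},"required":["commands"]}

```bash
mkdir -p pics; cat > h.py <<'E'
import numpy as np, cv2, pickle
from station import manip
def snap(n,f):
    s=manip.snapshot(n); cv2.imwrite(f'pics/{f}.png',s['pixels']); pickle.dump(s,open(f'pics/{f}.pkl','wb')); return s
def load(f): return pickle.load(open(f'pics/{f}.pkl','rb'))
def ray(s,u,v):
    R=np.array(s['R']);t=np.array(s['t']); d=R.T@np.array([(u-s['cx'])/s['fx'],(v-s['cy'])/s['fy'],1]); return -R.T@t,d
def onz(s,u,v,z):
    o,d=ray(s,u,v); return o+d*(z-o[2])/d[2]
def proj(s,X):
    c=np.array(s['R'])@np.array(X)+np.array(s['t']); return [s['fx']*c[0]/c[2]+s['cx'],s['fy']*c[1]/c[2]+s['cy']]
E
python3 - <<'E'
from h import *
for n in('top','side'):
    s=snap(n,n+'0'); print(n,ray(s,320,240),s['fx'])
print({k:np.round(v,3) for k,v in manip.sense().items()}, manip.tcp_to_grasp)
E
```

```text
top (array([ 0.41865956, -0.05822215,  0.77420849]), array([ 0.12464696,  0.04100789, -0.99148471])) 453.77320920042985
side (array([0.38058826, 0.87562096, 0.61336398]), array([ 0.10924573, -0.87419378, -0.47330063])) 575.8498689030719
{'t': np.float64(0.1), 'q': array([ 1.096,  0.528,  1.434, -0.   ,  1.181, -0.178]), 'qd': array([ 0.   , -0.002, -0.003, -0.001, -0.   , -0.001]), 'tau': array([-0.0000e+00, -4.4331e+01, -1.7859e+01, -0.0000e+00,  4.0000e-03,
        0.0000e+00]), 'tcp_pos': array([0.182, 0.597, 0.23 ]), 'tool_rot': array([ 0.148,  0.989, -0.001, -0.   ]), 'force': array([-0.242, -0.044, -0.413]), 'ft_torque': array([-0.025, -0.025,  0.004]), 'gripper_force': np.float64(0.0), 'finger_gap': np.float64(1.0)} 0.0187
```

View pics/top0.png

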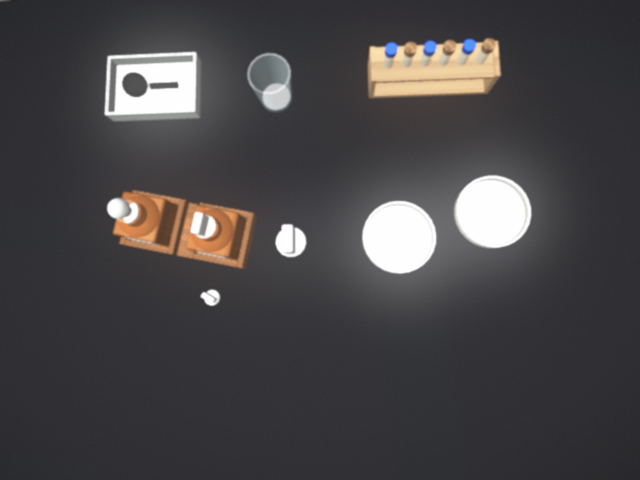

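View pics/side0.png

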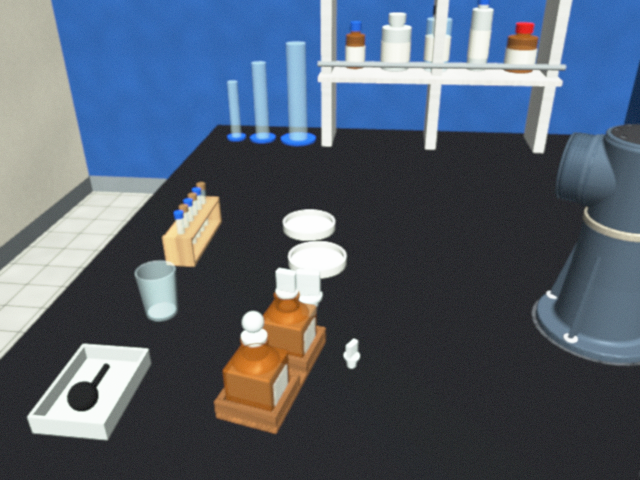

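The top view shows three tab stoppers: in the amber bottle at (203,226), and loose on the bench a larger one at (290,240) and a small one at (211,297). The one in the bottle, beside the ball-topped bottle at (120,208), is the middle-sized. Dishes are at (399,237) and (492,212). I'll work out which is nearer the base and check the stopper in a crop.

```bash
python3 - <<'E'
from h import *
s=load('top0');b=load('side0')
for uv in[(399,237),(492,212)]:
    p=onz(s,*uv,0.02);print('dish',p,np.hypot(*p[:2]))
c1=cv2.resize(s['pixels'][170:320,90:320],None,fx=3.4,fy=3.4,interpolation=cv2.INTER_CUBIC)[:300,:]
c1=cv2.resize(s['pixels'][190:275,160:260],None,fx=4,fy=4,interpolation=cv2.INTER_CUBIC)
c2=cv2.resize(b['pixels'][260:345,250:350],None,fx=4,fy=4,interpolation=cv2.INTER_CUBIC)
cv2.imwrite('pics/crop1.png',np.hstack([c1,c2]))
# known tab top z = 10+? guess 0.16
for z in(.12,.16):print(z,onz(s,203,226,z))
E
```

```text
dish [ 0.51540812 -0.1585946   0.02      ] 0.5392566864170772
dish [ 0.55354394 -0.31334591  0.02      ] 0.6360790496448075
0.12 [0.52585786 0.14171858 0.12      ]
0.16 [0.51930348 0.12949369 0.16      ]
```

View pics/crop1.png

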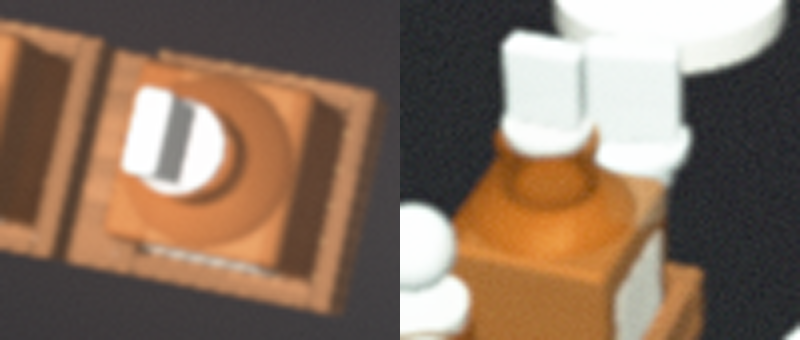

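The crop shows that the bottle stopper is between the loose large and small ones in size. Its tab top spans about (194.5,212)–(204,214)–(200,235)–(191,233) in the full top image. The dish at (399,237) is the nearer one: 0.54 m from the base against 0.64 m.

```bash
python3 - <<'E'
from h import *
from scipy.spatial.transform import Rotation as Ro
s=load('top0');b=load('side0')
# mask of white top (bright) in crop
cr=s['pixels'][190:275,160:260]; hsv=cv2.cvtColor(cr,cv2.COLOR_BGR2HSV)
m=((hsv[...,1]<60)&(hsv[...,2]>70)&(hsv[...,2]<180)).astype(np.uint8)
n,l,st,ce=cv2.connectedComponentsWithStats(m); i=1+st[1:,4].argmax();print('grey face',st[i],ce[i]+[160,190])
g=cv2.minAreaRect(np.argwhere(l==i)[:,::-1].astype(np.float32));print(g)
P=[onz(s,160+x/4,190+y/4,.160) for x,y in[(138,87),(175,95),(160,180),(123,172)]]
c=np.mean(P,0);d=(P[2]+P[3]-P[0]-P[1])/2;e=(P[1]+P[2]-P[0]-P[3])/2
print('c',c,'len',np.linalg.norm(d),np.linalg.norm(e),'yaw',np.degrees(np.arctan2(d[1],d[0])),np.degrees(np.arctan2(e[1],e[0])))
# rack/bottle direction : two rack lower edges
A=onz(s,160+135/4,190+275/4-0,.03)
o,dd=ray(b,*(0,0))
# side view of tab top corners: crop->px
for x,y in[(512,32),(583,45),(503,112),(580,125)]:print('side px',250+(x-400)/4,260+y/4)
for p in P: print(proj(b,p))
st=manip.sense();M=Ro.from_quat(st['tool_rot']).as_matrix();print(M.round(3))
print('dish in side',proj(b,[.515,-.1586,.02]))
E
```

```text
grey face [ 39  24   9  21 112] [203.38392857 224.63392857]
((43.51176834106445, 34.447059631347656), (5.531727313995361, 20.174535751342773), 12.528807640075684)
c [0.52325432 0.13767131 0.16      ] len 0.03020579732816837 0.013489592535269428 yaw 171.0428061974224 -103.51809900038012
side px 278.0 268.0
side px 295.75 271.25
side px 275.75 288.0
side px 295.0 291.25
[np.float64(276.1863793576383), np.float64(270.3996799947785)]
[np.float64(279.81336027020296), np.float64(266.09229620149057)]
[np.float64(298.511541275928), np.float64(268.73245613255756)]
[np.float64(295.1450962890457), np.float64(273.08795571255143)]
[[-0.956  0.292 -0.001]
 [ 0.292  0.956 -0.002]
 [ 0.    -0.002 -1.   ]]
dish in side [np.float64(317.67869791273387), np.float64(254.0105059718565)]
```

step_arm(commands=[-0.02, -0.015, 0, 0, 0, 0, -0.055, -0.041, 0, 0, 0, -1, -0.095, -0.07, 0, 0, 0, -2, -0.135, -0.1, 0, 0, 0, -3, -0.175, -0.129, 0, 0, 0, -4, -0.215, -0.158, 0, 0, 0, -5, -0.255, -0.188, 0, 0, 0, -5, -0.295, -0.217, 0, 0, 0, -5, -0.335, -0.247, 0, 0, 0, -5, -0.375, -0.276, 0, 0, 0, -5], jaw=50, grip_force=50)

```text
t: 1.1
tcp_pos: [0.4612, 0.2222, 0.2311]
tool_rot: [0.105, 0.995, -0.0, -0.0]
force: [0.8, 0.8, 0.1]
finger_gap: 0.5
gripper_force: 0.0
```

step_arm(commands=[-0.028, -0.025, 0.004, 0, 0, 0, -0.055, -0.049, 0.01, 0, 0, 0, -0.07, -0.063, 0.02, 0, 0, 0, -0.078, -0.07, 0.03, 0, 0, 0, -0.078, -0.07, 0.04, 0, 0, 0, -0.078, -0.07, 0.05, 0, 0, 0, -0.078, -0.07, 0.055, 0, 0, 0, -0.078, -0.07, 0.055, 0, 0, 0, -0.078, -0.07, 0.055, 0, 0, 0, -0.078, -0.07, 0.055, 0, 0, 0])

```text
t: 2.1
tcp_pos: [0.5225, 0.1399, 0.1768]
tool_rot: [0.104, 0.995, 0.0, 0.001]
force: [-0.0, 0.4, 0.7]
finger_gap: 0.504
gripper_force: 0.0
```

```bash
python3 - <<'E'
from h import *
s=snap('side','s1');t=snap('top','t1')
c1=cv2.resize(s['pixels'][190:340,200:350],(400,400),interpolation=cv2.INTER_CUBIC)
c2=cv2.resize(t['pixels'][150:300,130:280],(400,400),interpolation=cv2.INTER_CUBIC)
cv2.imwrite('pics/c2.png',np.hstack([c1,c2]))
print(manip.sense()['tcp_pos'],proj(s,manip.sense()['tcp_pos']))
E
```

```text
[0.52258256 0.13967184 0.17684416] [np.float64(287.196125042433), np.float64(260.6793602897489)]
```

View pics/c2.png

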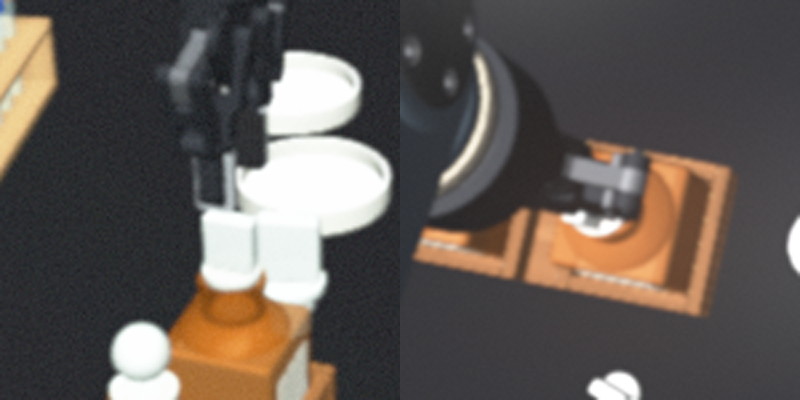

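The side crop shows the fingers straddling the tab, finger tips at (213,207) and (250,165) with the tab at (230,240). I'll descend and close.

step_arm(commands=[0, -0.001, 0.008, 0, 0, 0, 0, -0.0015, 0.018, 0, 0, 0, 0, -0.0015, 0.028, 0, 0, 0, 0, -0.0015, 0.036, 0, 0, 0, 0, -0.0015, 0.041, 0, 0, 0, 0, -0.0015, 0.044, 0, 0, 0, 0, -0.0015, 0.045, 0, 0, 0, 0, -0.0015, 0.045, 0, 0, 0, 0, -0.0015, 0.045, 0, 0, 0, 0, -0.0015, 0.045, 0, 0, 0])

```text
t: 3.2
tcp_pos: [0.5223, 0.1379, 0.1317]
tool_rot: [0.105, 0.995, 0.0, 0.0]
force: [-0.8, 0.0, 0.3]
finger_gap: 0.5
gripper_force: 0.0
```

step_arm(commands=[0, 0, 0, 0, 0, 0, 0, 0, 0, 0, 0, 0, 0, 0, 0, 0, 0, 0, 0, 0, 0, 0, 0, 0, 0, 0, 0, 0, 0, 0, 0, 0, 0, 0, 0, 0, 0, 0, 0, 0, 0, 0, 0, 0, 0, 0, 0, 0, 0, 0, 0, 0, 0, 0, 0, 0, 0, 0, 0, 0], jaw=0, grip_force=60)

```text
t: 4.2
tcp_pos: [0.5226, 0.1385, 0.1318]
tool_rot: [0.105, 0.994, 0.001, 0.001]
force: [0.6, 6.3, 5.3]
finger_gap: 0.13
gripper_force: 59.3
```

step_arm(commands=[0, 0.0005, 0, 0, 0, -2, 0, 0.001, -0.0002, 0, 0, -5, 0, 0.001, -0.0004, 0, 0, -8, 0, 0.001, -0.0006, 0, 0, -11, 0, 0.001, -0.0008, 0, 0, -14, 0, 0.001, -0.001, 0, 0, -17, 0, 0.001, -0.0012, 0, 0, -20, 0, 0.001, -0.0014, 0, 0, -23, 0, 0.001, -0.0016, 0, 0, -25, 0, 0.001, -0.0016, 0, 0, -25])

```text
t: 5.2
tcp_pos: [0.5216, 0.1383, 0.1319]
tool_rot: [-0.113, 0.994, -0.0, -0.001]
force: [0.9, 1.5, -4.4]
finger_gap: 0.132
gripper_force: 58.3
```

step_arm(commands=[0, 0, 0, 0, 0, 2, 0, 0, -0.0003, 0, 0, 5, 0, 0, -0.0005, 0, 0, 8, 0, 0, -0.0007, 0, 0, 11, 0, 0, -0.0009, 0, 0, 14, 0, 0, -0.0011, 0, 0, 17, 0, 0, -0.0013, 0, 0, 20, 0, 0, -0.0015, 0, 0, 23, 0, 0, -0.0017, 0, 0, 25, 0, 0, -0.0018, 0, 0, 27])

```text
t: 6.2
tcp_pos: [0.5217, 0.1384, 0.1339]
tool_rot: [0.123, 0.992, -0.001, -0.001]
force: [1.1, 2.2, -4.8]
finger_gap: 0.13
gripper_force: 58.5
```

step_arm(commands=[0, 0, -0.0002, 0, 0, 3, 0, 0, -0.0004, 0, 0, 6, 0, 0, -0.0006, 0, 0, 9, 0, 0, -0.0008, 0, 0, 12, 0, 0, -0.001, 0, 0, 15, 0, 0, -0.0012, 0, 0, 18, 0, 0, -0.0014, 0, 0, 20, 0, 0, -0.0015, 0, 0, 22, 0, 0, -0.0016, 0, 0, 23, 0, 0, -0.0016, 0, 0, 23])

```text
t: 7.2
tcp_pos: [0.5219, 0.1385, 0.1357]
tool_rot: [0.317, 0.948, -0.001, -0.0]
force: [0.7, 1.6, -6.0]
finger_gap: 0.135
gripper_force: 58.4
```

```bash
python3 - <<'E'
from h import *
s=snap('side','s2')
c0=load('side0')
f=lambda s:cv2.resize(s['pixels'][240:380,210:350],(400,400),interpolation=cv2.INTER_CUBIC)
cv2.imwrite('pics/c3.png',np.hstack([f(c0),f(s)]))
st=manip.sense();print(st['tcp_pos'],st['force'],st['ft_torque'],st['q'])
E
```

```text
[0.52180678 0.13853208 0.13570093] [ 1.1501611  0.6743691 -6.6930545] [ 0.25288656 -0.25223217  0.0842063 ] [ 5.27504415e-02  5.50688001e-01  1.73470459e+00 -7.72765798e-04
  8.57555888e-01 -8.72048725e-01]
```

View pics/c3.png

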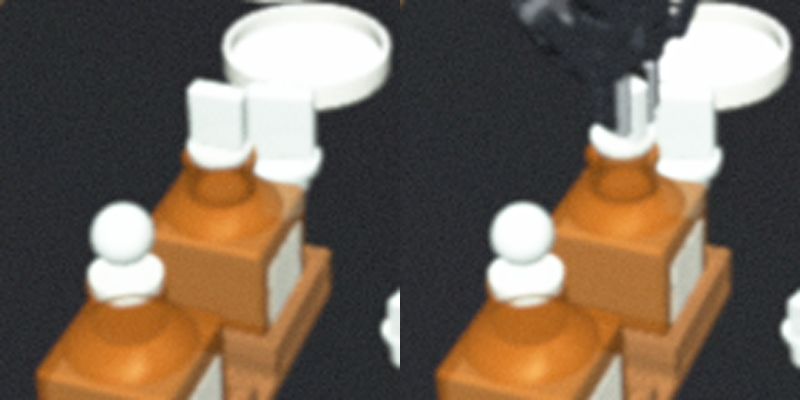

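The bottle has stayed down (its box edge is unchanged at crop (265,225)), while the stopper has risen a few mm and turned. I'll continue.

step_arm(commands=[0, 0, 0, 0, 0, -2, 0, 0, -0.0002, 0, 0, -5, 0, 0, -0.0004, 0, 0, -8, 0, 0, -0.0006, 0, 0, -11, 0, 0, -0.0008, 0, 0, -14, 0, 0, -0.001, 0, 0, -17, 0, 0, -0.0012, 0, 0, -20, 0, 0, -0.0014, 0, 0, -23, 0, 0, -0.0016, 0, 0, -26, 0, 0, -0.0018, 0, 0, -28])

```text
t: 8.25
tcp_pos: [0.5216, 0.1387, 0.1378]
tool_rot: [0.078, 0.997, -0.0, -0.001]
force: [0.1, 1.9, -4.2]
finger_gap: 0.13
gripper_force: 58.6
```

step_arm(commands=[0, 0, -0.0002, 0, 0, -3, 0, 0, -0.0004, 0, 0, -6, 0, 0, -0.0006, 0, 0, -9, 0, 0, -0.0008, 0, 0, -12, 0, 0, -0.001, 0, 0, -15, 0, 0, -0.0012, 0, 0, -18, 0, 0, -0.0014, 0, 0, -20, 0, 0, -0.0015, 0, 0, -22, 0, 0, -0.0015, 0, 0, -22, 0, 0, -0.0015, 0, 0, -22])

```text
t: 9.25
tcp_pos: [0.5218, 0.1385, 0.14]
tool_rot: [-0.113, 0.994, -0.0, -0.0]
force: [-1.7, 0.2, 2.2]
finger_gap: 0.13
gripper_force: 59.7
```

step_arm(commands=[0, 0, 0, 0, 0, 2, 0, 0, -0.0002, 0, 0, 5, 0, 0, -0.0004, 0, 0, 8, 0, 0, -0.0006, 0, 0, 11, 0, 0, -0.0008, 0, 0, 14, 0, 0, -0.001, 0, 0, 17, 0, 0, -0.0012, 0, 0, 20, 0, 0, -0.0014, 0, 0, 23, 0, 0, -0.0016, 0, 0, 26, 0, 0, -0.0018, 0, 0, 28])

```text
t: 10.25
tcp_pos: [0.5223, 0.1389, 0.1414]
tool_rot: [0.132, 0.991, 0.0, 0.0]
force: [0.0, 0.5, -0.7]
finger_gap: 0.129
gripper_force: 59.1
```

step_arm(commands=[0, 0, -0.0002, 0, 0, 3, 0, 0, -0.0004, 0, 0, 6, 0, 0, -0.0006, 0, 0, 9, 0, 0, -0.0008, 0, 0, 12, 0, 0, -0.001, 0, 0, 15, 0, 0, -0.0012, 0, 0, 18, 0, 0, -0.0014, 0, 0, 20, 0, 0, -0.0015, 0, 0, 22, 0, 0, -0.0015, 0, 0, 22, 0, 0, -0.0015, 0, 0, 22])

```text
t: 11.25
tcp_pos: [0.5221, 0.1392, 0.1428]
tool_rot: [0.317, 0.948, 0.0, -0.0]
force: [-0.4, 3.3, 0.0]
finger_gap: 0.129
gripper_force: 59.1
```

step_arm(commands=[0, 0, -0.0005, 0, 0, -3, 0, 0, -0.001, 0, 0, -6, 0, 0, -0.0015, 0, 0, -9, 0, 0, -0.002, 0, 0, -12, 0, 0, -0.003, 0, 0, -15, 0, 0, -0.004, 0, 0, -18, 0, 0, -0.005, 0, 0, -21, 0, 0, -0.006, 0, 0, -24, 0, 0, -0.007, 0, 0, -25, 0, 0, -0.008, 0, 0, -25])

```text
t: 12.25
tcp_pos: [0.5222, 0.1387, 0.1509]
tool_rot: [0.105, 0.995, -0.0, -0.0]
force: [-1.1, 1.6, -1.3]
finger_gap: 0.129
gripper_force: 59.1
```

step_arm(commands=[0, 0, -0.003, 0, 0, 0, 0, 0, -0.008, 0, 0, 0, 0, 0, -0.014, 0, 0, 0, 0, 0, -0.022, 0, 0, 0, 0, 0, -0.032, 0, 0, 0, 0, 0, -0.044, 0, 0, 0, 0, 0, -0.056, 0, 0, 0, 0, 0, -0.068, 0, 0, 0, 0, 0, -0.076, 0, 0, 0, 0, 0, -0.08, 0, 0, 0])

```text
t: 13.25
tcp_pos: [0.5227, 0.1389, 0.2322]
tool_rot: [0.105, 0.995, 0.0, 0.001]
force: [-0.3, -0.5, -0.6]
finger_gap: 0.13
gripper_force: 59.2
```

```bash
python3 - <<'E'
from h import *
s=snap('side','s4');t=snap('top','t4')
cv2.imwrite('pics/c4.png',cv2.resize(s['pixels'][170:380,200:410],(600,600),interpolation=cv2.INTER_CUBIC))
# dish centre: rim ellipse
m=(t['pixels'].min(2)>110).astype(np.uint8)[180:300,340:455]
cn=max(cv2.findContours(m,0,2)[0],key=cv2.contourArea);e=cv2.fitEllipse(cv2.convexHull(cn));c=np.array(e[0])+[340,180]
print(e,onz(t,*c,.02),onz(t,*c,.01),manip.sense()['tcp_pos'])
E
```

```text
((70.39773559570312, 50.989070892333984), (78.38483428955078, 104.99681091308594), 63.779945373535156) [ 0.52503987 -0.17783118  0.02      ] [ 0.52645035 -0.17941707  0.01      ] [0.52257404 0.13892031 0.23159838]
```

View pics/c4.png

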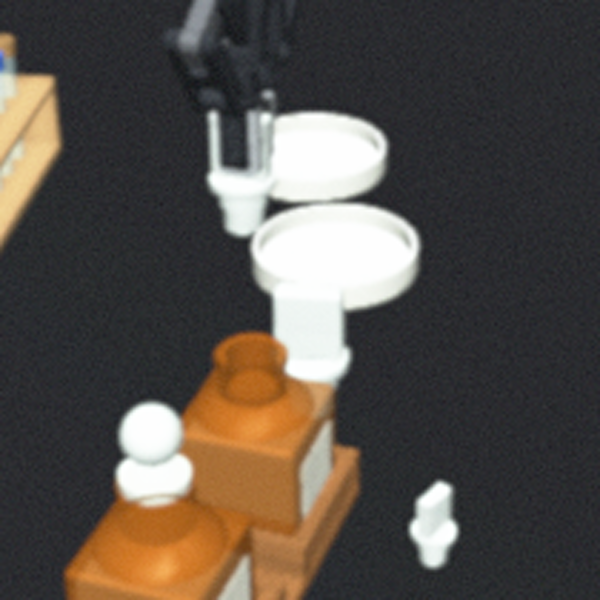

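The stopper hangs upright in the fingers, clear of the neck, and the bottle is still in its well at crop (250,430). The target dish is at crop (336,250). I'll move it over that dish.

step_arm(commands=[-0.003, -0.015, 0, 0, 0, 0, -0.009, -0.05, 0, 0, 0, 0, -0.017, -0.09, 0, 0, 0, 0, -0.025, -0.13, 0, 0, 0, 0, -0.032, -0.17, 0, 0, 0, 0, -0.04, -0.21, 0, 0, 0, 0, -0.047, -0.25, 0, 0, 0, 0, -0.052, -0.275, 0, 0, 0, 0, -0.054, -0.287, 0, 0, 0, 0, -0.055, -0.292, 0, 0, 0, 0])

```text
t: 14.35
tcp_pos: [0.5146, -0.1595, 0.2303]
tool_rot: [0.106, 0.994, 0.0, -0.001]
force: [0.1, 0.1, -0.5]
finger_gap: 0.127
gripper_force: 59.3
```

step_arm(commands=[0, 0, 0.01, 0, 0, 0, 0, 0, 0.03, 0, 0, 0, 0, 0, 0.055, 0, 0, 0, 0, 0, 0.08, 0, 0, 0, 0, 0, 0.105, 0, 0, 0, 0, 0, 0.13, 0, 0, 0, 0, 0, 0.15, 0, 0, 0, 0, 0, 0.163, 0, 0, 0, 0, 0, 0.17, 0, 0, 0, 0, 0, 0.17, 0, 0, 0])

```text
t: 15.35
tcp_pos: [0.5149, -0.1572, 0.0601]
tool_rot: [0.104, 0.995, 0.0, -0.001]
force: [-0.2, -0.3, -0.9]
finger_gap: 0.128
gripper_force: 59.2
```

```bash
python3 - <<'E'
from h import *
s=snap('side','s5')
cv2.imwrite('pics/c5.png',cv2.resize(s['pixels'][170:320,240:390],(600,600),interpolation=cv2.INTER_CUBIC))
st=manip.sense();print(st['tcp_pos'],st['force'])
E
```

```text
[ 0.51542524 -0.15769785  0.06088986] [ 0.99545175 -0.07598742  0.38721267]
```

View pics/c5.png

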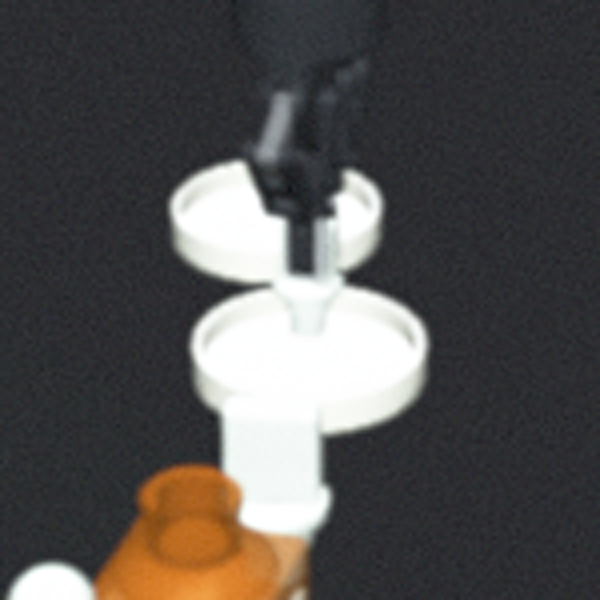

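The plug's lower end is at crop (308,335), above the middle of the dish at (310,345). I'll lower gently until contact.

step_arm(commands=[0, 0, 0.003, 0, 0, 0, 0, 0, 0.006, 0, 0, 0, 0, 0, 0.009, 0, 0, 0, 0, 0, 0.011, 0, 0, 0, 0, 0, 0.013, 0, 0, 0, 0, 0, 0.015, 0, 0, 0, 0, 0, 0.016, 0, 0, 0, 0, 0, 0.017, 0, 0, 0, 0, 0, 0.018, 0, 0, 0, 0, 0, 0.018, 0, 0, 0])

```text
t: 16.4
tcp_pos: [0.5153, -0.1581, 0.0428]
tool_rot: [0.105, 0.995, 0.0, -0.0]
force: [-0.9, -0.0, -0.7]
finger_gap: 0.128
gripper_force: 59.2
```

step_arm(commands=[0, 0, 0.0004, 0, 0, 0, 0, 0, 0.0008, 0, 0, 0, 0, 0, 0.0012, 0, 0, 0, 0, 0, 0.0016, 0, 0, 0, 0, 0, 0.002, 0, 0, 0, 0, 0, 0.0023, 0, 0, 0, 0, 0, 0.0026, 0, 0, 0, 0, 0, 0.0028, 0, 0, 0, 0, 0, 0.003, 0, 0, 0, 0, 0, 0.003, 0, 0, 0])

```text
t: 17.4
tcp_pos: [0.5153, -0.1581, 0.0401]
tool_rot: [0.105, 0.995, -0.0, 0.0]
force: [-0.7, -0.3, 1.7]
finger_gap: 0.132
gripper_force: 59.6
```

step_arm(commands=[0, 0, 0.0002, 0, 0, 0, 0, 0, 0.0004, 0, 0, 0, 0, 0, 0.0006, 0, 0, 0, 0, 0, 0.0008, 0, 0, 0, 0, 0, 0.001, 0, 0, 0, 0, 0, 0.001, 0, 0, 0, 0, 0, 0.001, 0, 0, 0, 0, 0, 0.001, 0, 0, 0, 0, 0, 0.001, 0, 0, 0, 0, 0, 0.001, 0, 0, 0])

```text
t: 18.4
tcp_pos: [0.5154, -0.1582, 0.0401]
tool_rot: [0.105, 0.995, -0.0, 0.0]
force: [-1.9, 0.6, 10.2]
finger_gap: 0.131
gripper_force: 60.8
```

It's in contact. I'll ease back slightly and open.

step_arm(commands=[0, 0, -0.0003, 0, 0, 0, 0, 0, -0.0006, 0, 0, 0, 0, 0, -0.0008, 0, 0, 0, 0, 0, -0.0008, 0, 0, 0, 0, 0, -0.0008, 0, 0, 0, 0, 0, -0.0008, 0, 0, 0, 0, 0, -0.0008, 0, 0, 0, 0, 0, -0.0008, 0, 0, 0, 0, 0, -0.0008, 0, 0, 0, 0, 0, -0.0008, 0, 0, 0])

```text
t: 19.4
tcp_pos: [0.5153, -0.1582, 0.0401]
tool_rot: [0.105, 0.995, -0.0, 0.0]
force: [-1.1, 0.8, 7.3]
finger_gap: 0.127
gripper_force: 60.2
```

step_arm(commands=[0, 0, 0, 0, 0, 0, 0, 0, 0, 0, 0, 0, 0, 0, 0, 0, 0, 0, 0, 0, 0, 0, 0, 0, 0, 0, 0, 0, 0, 0, 0, 0, 0, 0, 0, 0, 0, 0, 0, 0, 0, 0, 0, 0, 0, 0, 0, 0, 0, 0, 0, 0, 0, 0, 0, 0, 0, 0, 0, 0], jaw=50)

```text
t: 20.4
tcp_pos: [0.5153, -0.1582, 0.0397]
tool_rot: [0.105, 0.995, -0.0, 0.0]
force: [-0.6, -0.5, 0.3]
finger_gap: 0.501
gripper_force: 0.0
```

step_arm(commands=[0, 0, -0.005, 0, 0, 0, 0, 0, -0.012, 0, 0, 0, 0, 0, -0.022, 0, 0, 0, 0, 0, -0.035, 0, 0, 0, 0, 0, -0.05, 0, 0, 0, 0, 0, -0.07, 0, 0, 0, 0, 0, -0.09, 0, 0, 0, 0, 0, -0.11, 0, 0, 0, 0, 0, -0.12, 0, 0, 0, 0, 0, -0.12, 0, 0, 0])

```text
t: 21.4
tcp_pos: [0.5163, -0.1586, 0.1618]
tool_rot: [0.105, 0.995, -0.001, 0.002]
force: [0.9, -0.4, 0.0]
finger_gap: 0.5
gripper_force: 0.0
```

```bash
python3 - <<'E'
from h import *
s=snap('side','s6')
cv2.imwrite('pics/c6.png',cv2.resize(s['pixels'][170:380,200:410],(600,600),interpolation=cv2.INTER_CUBIC))
E
```

```text
(no output)
```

View pics/c6.png

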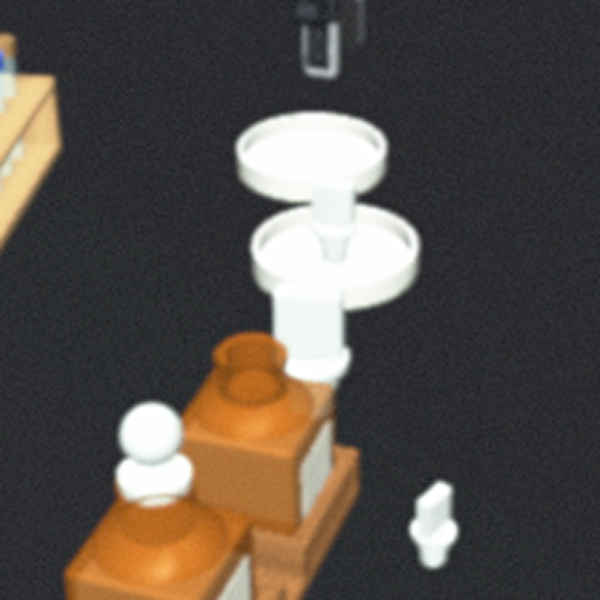

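The stopper stands in the nearer dish at crop (333,225), the bottle is down in its well, and the gripper is clear.

```bash
python3 -c "
from station import manip
print(manip.sign_off())"
```

```text
the job is handed in; nothing more can be done
None
```

I twisted the stopper free about 25° each way with the bottle staying down in its rack, stood it in the nearer white dish, and handed the job in at about 21 s; the hand-in returned no verdict.

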